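# Slide the dice tower into its cubby and shut the flap

## Robot

A 7-joint arm with a two-finger parallel gripper is mounted at the origin on the work surface. World frame = base frame: x ahead of the robot, y to its left, z up, the work surface at z = 0. Lengths are in m, angles in rad, forces in N, time in s.
With the tool pointing down it reaches from about 0.425 to 0.8 m from the base axis. Payload 8.3 kg.
Tool frame: the origin (TCP) lies at the very end of the fingers, on their centre line; the grasp point (between the pads) lies env.hold_point_z behind it (env.hold_point_z is the distance from the TCP to the grasp point, in m); z points along the fingers, y is the direction in which the jaws open and shut (so a half turn about z gives the same grasp; the last joint's range is limited). The gripper opens to 85 mm and grips with 20 to 120 N. Pads are 22 mm wide; open, the fingers measure 114 mm over their backs; the gripper's body (76 mm by 85 mm) begins 54 mm behind the grasp point. The pads swing forward as they close: fully open they stand 13 mm farther back than shut.
Start: joints at [1.073, 0.383, 0.016, 1.37, -0.006, 1.388, -0.046], TCP at [0.263, -0.567, 0.231] pointing down, gripper open.
Joint ranges: [-2.95, 2.95], [-0.25, 2.06], [-1.52, 1.56], [0.18, 2.33], [-1.44, 4.58], [0.02, 2.06], [-3.01, 3.01]. Speed limits (rad/s): [2.39, 2.39, 3.01, 3.01, 3.14, 3.14, 3.14].

## Interface

Orientations are given as a unit quaternion [w, x, y, z].
In Python, from bench import get_obs, optics, env gives the robot as it stands.
- The arm moves only by the shell command python3 -m creep 'ROWS' [OPENING] [FORCE]. ROWS is JSON, a list of rows, each an object of numbers: "x", "y", "z": the shift along the tool's x, y, z in m; "wx", "wy", "wz": the turn, a rotation vector about the tool's x, y, z in rad. In form: [{"x": .., "y": .., "z": .., "wx": .., "wy": .., "wz": ..}, ...]. A call has 1 to 12 rows; each row is the pose to reach, as a shift and turn from the pose commanded when the call began, along the tool's axes at that moment; what a row does not reach only later rows make up. A row lasts 1/8 s, in which the tool goes at most 62.5 mm and 10.7 degrees, less where a joint would pass 70% of its speed; a pose out of reach is approached as far as the arm can. A call with a gripper value outside its range is refused whole. OPENING is the closure, from -1 (fully open) to 1 (shut), so that 0 is half open, set as the call begins (- or left out, the last holds). The fingers move at their own pace and stop on an object; FORCE is the grip in N (left out, the last holds). Time passes only in rows, so rows that repeat a pose let the fingers close. It gives the time, the measured TCP pose, the force and the opening at its end, in the units of the state.
- get_obs(): the state, without advancing time (a new reading comes with each control period).
- optics.grab_frame(name): name is "side" or "top" or "wrist"; returns a dict with "frame" (420x560x3 uint8, blue, green, red), "fx", "fy", "cx", "cy" (pixels), "cam_to_world" (4x4, takes a point from camera to world coordinates); the wrist camera has in their place "T_tool_cam" (4x4, takes a point from camera to tool coordinates, whose origin is the TCP and whose axes are the flange's). Camera axes: x right, y up, looking along -z (the intrinsics and any distortion apply to the point x, -y, -z); pixel columns grow to the right and rows downward; lengths in m; the calibration is good to about 2 mm. A picture is of the moment at which its call begins: read the wrist's pose just before it. There is no depth.
- env.job_done(): hands the job in, once; it reports no verdict.
The state is a dict: "time": time; "joint_pos": joint angles; "dq": joint speeds; "joint_torque": joint torques, N m; "eef_pos": TCP position; "tcp_rot": TCP orientation; "ft_force": force on the tool from outside, world axes, zero at the start; "wrist_torque": the same for the moment, N m; "finger_gap": finger opening in m.
Only numpy, scipy, OpenCV 4.12 (cv2) and the standard library are available. Lean on these libraries where they do the work, as an engineer would, in place of code of your own. Each camera call takes 0.05 s, during which the arm holds its last target.

## Task

Put the red dice tower away: push it low on its body so that it slides upright across the console into the cubby that has the flap door, far enough in for the flap to close, and then push the flap fully shut. Touch the tower only gently with the fingertips or the outside of the fingers: it is not to be gripped, lifted, tilted or knocked over. Leave everything else on the console where it stands.

Things in the scene. Friction and masses are not known exactly. Their poses are not given: they have to be found in the camera images.
- dice_tower: loose red plastic dice tower, a round turret 185 mm tall, about 0.28 kg, centre of mass half-way up; diameter 62 mm up to 40 mm high, 58 mm above, 62 mm at the crown. Origin: centre of its underside, on the console top (z = 0); z along the tower. Pushed more than about 40 mm above the console it may tip instead of sliding
- flap_unit: place of the cubby that has the flap (fixed). Origin: centre of its floor, which is the console top itself (no sill). x into the cubby (away from the robot), y to the left, z up. Inside it is 165 mm wide, 180 mm deep (front at x = -90 mm, a 60 mm high rail across the back at x = +76 mm) and 200 mm high; its top board reaches 215 mm above the console
- flap (a joint): angle in rad of that cubby's side-hinged wooden flap door: 0 shut, growing as the free edge swings out towards the robot and on to the left, at most 2.05; starts open at 1.65 to 1.95. It turns lightly (0.03 N m of friction) and stays where it is left. Shut, it covers the cubby's front, outer face at x = -102 mm in the flap_unit frame
- flap_hinge (a point): point on the flap's hinge line, at the left edge of its outer face, 100 mm above the console: x = -102, y = +87.5 mm in the flap_unit frame. The panel is 175 mm wide and 12 mm thick and reaches from 2 to 198 mm above the console
- flap_edge (a point): point on the outer face of the flap at its free edge, 175 mm from the hinge line, 100 mm above the console; moves with the flap. A brass knob 22 mm in diameter stands 22 mm out of the outer face 151 mm from the hinge line, 85 mm above the console
- cubbies: the fixed wooden cubby unit on the far part of the console: four cubbies side by side, 735 mm long over all, 180 mm deep, 215 mm high, uprights 15 mm thick at 180 mm spacing, open to the robot. Origin: under its centre; x points away from the robot, y along the row to the left
- elephant: bystander: white ceramic elephant figurine with blue ears, about 125 x 56 x 86 mm, standing on the console to the right of the tower. Origin: on the console under its belly, trunk to its -x
- cartridge_rack: bystander: clear acrylic rack with five game cartridges, 90 x 130 x 91 mm, in a cubby. Origin: centre of its underside
- phone_stand: bystander: brushed aluminium phone stand, 100 x 80 x 135 mm, in a cubby. Origin: centre of its underside
- retro_console: bystander: black game console, 130 x 150 x 48 mm, in the leftmost cubby. Origin: centre of its underside
- gamepad: bystander: black game controller, about 100 x 150 x 45 mm, on the left of the console. Origin: under its middle, on the console
- key_dish: bystander: blue ceramic dish, 120 mm in diameter, 30 mm high, on the right of the console. Origin: centre of its underside
- jar_candle: bystander: amber glass jar candle with a wooden lid, 70 mm in diameter, 90 mm high, on top of the cubby unit. Origin: centre of its underside

How it is judged:
By the outcome, as a careful person would: the job done as asked, in the order asked, and still so for the second after the job is handed in, with the robot touching nothing.
It also fails if it takes over 59 s, if anything falls off the work surface, if the arm or the gripper's body presses on something with over 40 N, if the wrist force passes 120 N, or if a joint passes its speed limit or range.

## Working session

There is one attempt and no reset: what is moved stays moved. The work goes in short steps, Python scripts to look and compute and a shell command to move; the robot and the scene stay as the last step left them, time stands still between calls to the robot, and variables do not carry over. Pictures are saved under pics/ and viewed, and the job is handed in when it is done.

```bash
ls -la; mkdir -p pics
python3 - <<'E'
from bench import get_obs, optics, env
import cv2,numpy as np
o=get_obs()
print({k:np.round(v,3).tolist() for k,v in o.items()}, env.hold_point_z)
for n in ["side","top","wrist"]:
    f=optics.grab_frame(n); cv2.imwrite(f"pics/{n}0.png",f["frame"])
    print(n,{k:np.round(v,4).tolist() for k,v in f.items() if k!="frame"})
E
```

```text
total 12
drwxr-xr-x  3 agent agent 4096 Dec  6 05:56 .
drwxr-xr-x 23 root  root  4096 Dec  6 05:56 ..
drwxr-xr-x  2 agent agent 4096 Dec  6 05:56 pics
{'time': 0.0, 'joint_pos': [1.073, 0.384, 0.016, 1.371, -0.006, 1.388, -0.046], 'dq': [-0.001, -0.001, -0.001, 0.001, -0.001, 0.001, 0.0], 'joint_torque': [-0.001, -62.76, 0.844, -37.182, 0.016, 0.014, 0.0], 'eef_pos': [0.263, -0.566, 0.23], 'tcp_rot': [-0.001, 0.976, 0.216, -0.0], 'ft_force': [0.39, 1.067, -1.002], 'wrist_torque': [0.002, 0.02, -0.026], 'finger_gap': 0.085} 0.0187
side {'fx': 447.8824, 'fy': 447.8824, 'cx': 274.606, 'cy': 205.8054, 'cam_to_world': [[-0.6436, 0.508, -0.5724, -0.1636], [-0.7653, -0.43, 0.4789, 0.5842], [-0.0029, 0.7463, 0.6656, 0.9295], [0.0, 0.0, 0.0, 1.0]]}
top {'fx': 476.4611, 'fy': 476.4611, 'cx': 279.9939, 'cy': 215.5047, 'cam_to_world': [[0.0083, 0.9947, -0.1029, 0.3317], [-0.9999, 0.0098, 0.0136, 0.0151], [0.0145, 0.1028, 0.9946, 1.6834], [0.0, 0.0, 0.0, 1.0]]}
wrist {'fx': 308.0384, 'fy': 308.0384, 'cx': 278.2031, 'cy': 207.7545, 'T_tool_cam': [[0.0006, 0.9574, 0.2888, 0.0745], [1.0, -0.0005, -0.0001, 0.0002], [0.0, 0.2888, -0.9574, -0.143], [0.0, 0.0, 0.0, 1.0]]}
```

View pics/side0.png

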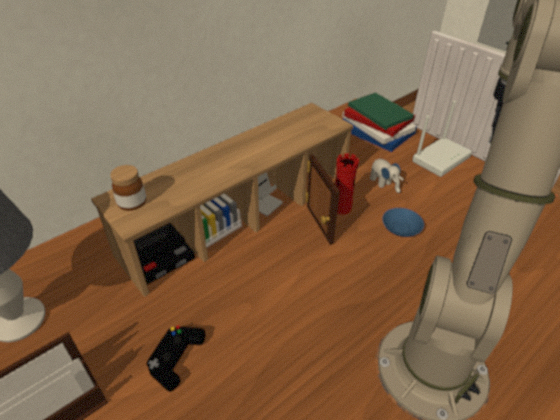

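View pics/top0.png

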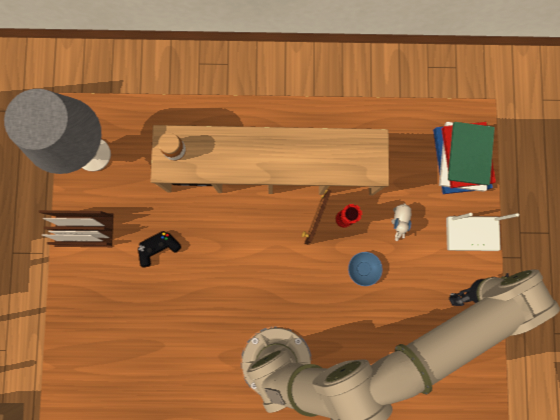

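View pics/wrist0.png

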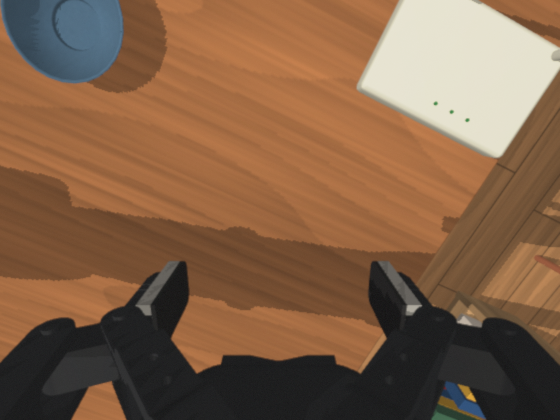

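The flap cubby is the rightmost one. The red tower stands just in front of it at top (350,215), the open flap runs from (327,188) to (306,242), the elephant is at (402,220) and the dish at (366,268). Next I'll take measurements.

```bash
cat > h.py <<'E'
import numpy as np, cv2
from bench import get_obs, optics, env
def grab(n):
    return optics.grab_frame(n)
def ray(f,u,v):
    d=np.array([(u-f["cx"])/f["fx"],-(v-f["cy"])/f["fy"],-1.]); M=np.array(f["cam_to_world"])
    return M[:3,3],M[:3,:3]@d
def onz(f,u,v,z):
    o,d=ray(f,u,v); return o+d*(z-o[2])/d[2]
def proj(f,p):
    M=np.array(f["cam_to_world"]); q=M[:3,:3].T@(np.asarray(p,float)-M[:3,3])
    return np.array([f["cx"]+f["fx"]*q[0]/-q[2], f["cy"]-f["fy"]*q[1]/-q[2]])
def tri(fa,a,fb,b):
    o1,d1=ray(fa,*a);o2,d2=ray(fb,*b)
    s=np.linalg.lstsq(np.c_[d1,-d2],o2-o1,rcond=None)[0]
    p,q=o1+d1*s[0],o2+d2*s[1]; return (p+q)/2,np.linalg.norm(p-q)
def red(im):
    h=cv2.cvtColor(im,cv2.COLOR_BGR2HSV)
    m=(((h[...,0]<5)|(h[...,0]>174))&(h[...,1]>200)&(h[...,2]>50)).astype(np.uint8)*255
    return m
def crop(im,x0,y0,x1,y1,s,name):
    cv2.imwrite(name,cv2.resize(im[y0:y1,x0:x1],None,fx=s,fy=s,interpolation=cv2.INTER_CUBIC))
E
python3 - <<'E'
from h import *
t=grab("top"); s=grab("side")
crop(t["frame"],290,120,430,260,4,"pics/t1.png")
crop(s["frame"],260,90,420,250,4,"pics/s1.png")
for n,f in(("top",t),("side",s)):
    m=red(f["frame"]); k,l,st,c=cv2.connectedComponentsWithStats(m)
    for i in range(1,k):
        if st[i,4]>40: print(n,st[i],c[i])
E
```

```text
top [442 126  10  38 191] [447.05759162 139.19895288]
top [491 165   5  18  52] [492.44230769 175.73076923]
top [451 181  25   7  88] [459.17045455 183.81818182]
top [336 204  26  23 320] [347.675 215.95 ]
side [345 108  66  27 302] [372.55960265 121.6986755 ]
side [336 154  23  60 817] [345.73929009 181.24357405]
side [144 262  12  10  58] [149.77586207 266.06896552]
```

View pics/t1.png

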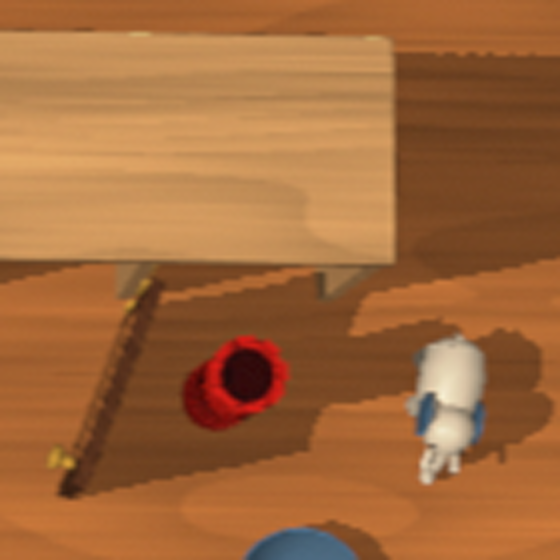

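View pics/s1.png

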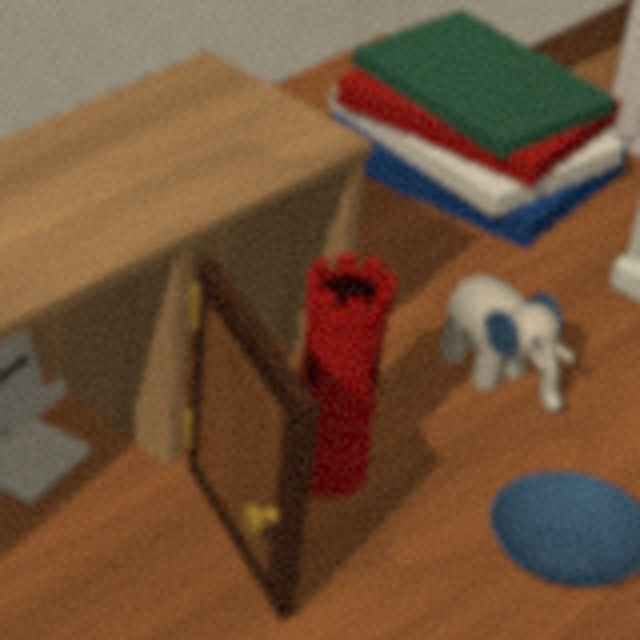

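```bash
python3 - <<'E'
from h import *
t=grab("top"); s=grab("side")
P=lambda a:np.round(a,4)
T=lambda x,y:((x-1.5)/4+290,(y-1.5)/4+120)
S=lambda x,y:((x-1.5)/4+260,(y-1.5)/4+90)
print("crown top", P(onz(t,*T(247,377),.185)), "side",P(onz(s,*S(352,284),.185)), tri(t,T(247,377),s,S(352,284)))
print("board FR",P(onz(t,*T(393,263),.215)),P(onz(s,*S(365,155),.215)))
print("board BR",P(onz(t,*T(393,38),.215)))
print("board FL",P(onz(t,152,183.5,.215)),"BL",P(onz(t,152.5,126,.215)))
# flap free edge: top (outer corner) and bottom
print("flap edge top: T",P(onz(t,*T(70,490),.198)),"side top corner",P(onz(s,*S(305,408),.198)))
print("flap bottom side",P(onz(s,*S(285,615),.002)), P(onz(s,*S(192,465),.002)),"hinge top", P(onz(s,*S(203,262),.198)), P(onz(t,*T(150,282),.198)))
print("eleph",P(onz(t,*T(448,390),.06)), P(onz(t,*T(428,480),.05)),"L edge",P(onz(t,*T(412,405),.06)))
# board edges fit
for u in (200,240,300,340,380):
    g=t["frame"][165:215,u].astype(int).sum(1); print(u, g.tolist()[::1] if u==300 else 165+np.argmin(np.diff(g)))
E
python3 - <<'E'
import cv2; im=cv2.imread('pics/top0.png'); cv2.imwrite('pics/t2.png',cv2.resize(im[110:200,140:280],None,fx=5,fy=5,interpolation=cv2.INTER_CUBIC))
E
```

```text
crown top [ 0.4941 -0.2316  0.185 ] side [ 0.4901 -0.2312  0.185 ] (array([ 0.49327775, -0.23289967,  0.1826007 ]), np.float64(0.002841657540088777))
board FR [ 0.5817 -0.3418  0.215 ] [ 0.569  -0.3252  0.215 ]
board BR [ 0.7621 -0.3445  0.215 ]
board FL [0.5797 0.3937 0.215 ] BL [0.7629 0.3987 0.215 ]
flap edge top: T [ 0.4027 -0.0905  0.198 ] side top corner [ 0.4063 -0.0959  0.198 ]
flap bottom side [ 0.4079 -0.1019  0.002 ] [ 0.5675 -0.1613  0.002 ] hinge top [ 0.5643 -0.1565  0.198 ] [ 0.5673 -0.1533  0.198 ]
eleph [ 0.4981 -0.4252  0.06  ] [ 0.4212 -0.4092  0.05  ] L edge [ 0.4849 -0.394   0.06  ]
200 183
240 183
300 [450, 457, 456, 441, 445, 439, 444, 449, 457, 455, 451, 458, 448, 451, 461, 455, 446, 449, 454, 402, 237, 218, 227, 239, 321, 324, 324, 326, 331, 332, 338, 345, 354, 345, 320, 317, 318, 326, 332, 329, 317, 311, 308, 312, 295, 295, 303, 306, 311, 314]
340 184
380 185
```

View pics/t2.png

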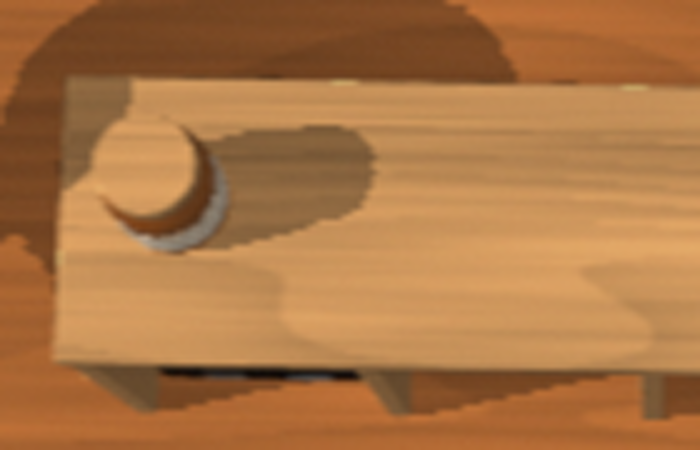

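Run:
```python
from h import *
t=grab("top")
P=lambda a:np.round(a,4)
c={k:onz(t,*v,.215)[:2] for k,v in dict(BL=(153.3,125.2),FL=(150.4,182.2),BR=(388,129),FR=(387.8,185.5)).items()}
for k in c: print(k,P(c[k]))
A=np.array([[.09,.3675],[-.09,.3675],[.09,-.3675],[-.09,-.3675]]); B=np.array([c[k] for k in("BL","FL","BR","FR")])
a=A-A.mean(0);b=B-B.mean(0);H=a.T@b;th=np.arctan2(H[0,1]-H[1,0],H[0,0]+H[1,1]);R=np.array([[np.cos(th),-np.sin(th)],[np.sin(th),np.cos(th)]])
print("yaw",th,"centre",P(B.mean(0)),"res",P((b-a@R.T)))
f=B.mean(0)+R@[0,-.27]; hg=f+R@[-.102,.0875]; print("flap unit",P(f),"hinge",P(hg),"mouthcentre",P(f+R@[-.09,0]))
e=np.array([.405,-.096]); d=R.T@(e-hg); print("edge in hinge frame",P(d),np.hypot(*d),"angle",np.arctan2(-d[0],-d[1]))
print("tower in unit", P(R.T@(np.array([.493,-.232])-f)))
for p in ([*hg,.198],[*(f+R@[-.09,-.0825]),.0],[*(f+R@[-.09,.0825]),.0]): print(P(proj(t,p)))
```

```text
BL [0.7655 0.3963]
FL [0.5837 0.3988]
BR [ 0.7625 -0.3449]
FR [ 0.5813 -0.3415]
yaw -0.0043532611649554085 centre [0.6732 0.0272] res [[ 0.0006  0.002 ]
 [-0.0011  0.0038]
 [ 0.0009 -0.0042]
 [-0.0004 -0.0016]]
flap unit [ 0.6721 -0.2428] hinge [ 0.5705 -0.1549] mouthcentre [ 0.5821 -0.2424]
edge in hinge frame [-0.1657  0.0582] 0.17561397096261985 angle 1.9083124816150194
tower in unit [-0.1791  0.01  ]
[327.6293 189.1566]
[368.7758 195.275 ]
[322.7206 194.5985]
```

```bash
cat >> h.py <<'E'
from scipy.spatial.transform import Rotation as Rn
def cur():
    o=get_obs(); w,x,y,z=o["tcp_rot"]; return np.array(o["eef_pos"]),Rn.from_quat([x,y,z,w])
def toolR(psi,a):
    psi,a=np.deg2rad([psi,a]); X=np.array([np.cos(psi)*np.cos(a),np.sin(psi)*np.cos(a),np.sin(a)]); Z=np.array([np.cos(psi)*np.sin(a),np.sin(psi)*np.sin(a),-np.cos(a)])
    return Rn.from_matrix(np.c_[X,np.cross(Z,X),Z])
def rel(p,R=None,base=None):
    p0,R0=base or cur(); d=R0.inv().apply(np.array(p)-p0); w=np.zeros(3) if R is None else (R0.inv()*R).as_rotvec()
    print("shift",np.round(d,4).tolist(),"turn",np.round(w,4).tolist(), "deg %.0f"%np.rad2deg(np.linalg.norm(w)))
E
python3 - <<'E'
from h import *
t=grab("top"); P=lambda a:np.round(a,4)
h=cv2.cvtColor(t["frame"],cv2.COLOR_BGR2HSV); m=cv2.inRange(h,(95,100,40),(120,255,255))
k,l,st,c=cv2.connectedComponentsWithStats(m)
for i in range(1,k):
    if st[i,4]>100:
        x,y,w,hh,_=st[i]; print(st[i],"ctr",P(onz(t,*c[i],.03)),P(onz(t,x,y,.03)),P(onz(t,x+w,y+hh,.03)))
m=red(t["frame"]); 
# tower base: lower-left contour extents at z=0..0.02
print("left ext",P(onz(t,336,210,.0)), "base bottom",P(onz(t,342,227,.0)))
for z in (0,.185): print(P(proj(t,[.492,-.232,z])))
for p in ([.40,-.235,.26],[.42,-.235,.06]): rel(p,toolR(0,45))
print(get_obs()["time"])
E
```

```text
[434 127   9  41 204] ctr [ 0.7696 -0.5693  0.03  ] [ 0.8262 -0.5553  0.03  ] [ 0.6776 -0.5837  0.03  ]
[442 187  29   7 102] ctr [ 0.6001 -0.6152  0.03  ] [ 0.6094 -0.5783  0.03  ] [ 0.5856 -0.6804  0.03  ]
[350 253  31  32 779] ctr [ 0.3212 -0.3032  0.03  ] [ 0.3744 -0.2514  0.03  ] [ 0.2653 -0.3577  0.03  ]
left ext [ 0.5275 -0.2073  0.    ] base bottom [ 0.467  -0.2284  0.    ]
[342.9858 219.9896]
[351.5075 214.5378]
shift [0.2638, -0.2433, -0.0287] turn [-0.1709, 0.7727, 0.412] deg 51
shift [0.2819, -0.2349, 0.1713] turn [-0.1709, 0.7727, 0.412] deg 51
0.45
```

Run:
```python
from h import *
for p in ([.36,-.22,.27],[.40,-.216,.25]): rel(p,toolR(-10,45))
```

```text
shift [0.2338, -0.2738, -0.0387] turn [-0.2393, 0.7605, 0.5772] deg 56
shift [0.2718, -0.2606, -0.0187] turn [-0.2393, 0.7605, 0.5772] deg 56
```

```bash
python3 -m creep '[{"x":0.05,"y":-0.05,"z":-0.03,"wx":-0.05,"wy":0.15,"wz":0.12},{"x":0.10,"y":-0.09,"z":-0.05,"wx":-0.09,"wy":0.28,"wz":0.21},{"x":0.14,"y":-0.13,"z":-0.05,"wx":-0.13,"wy":0.41,"wz":0.31},{"x":0.19,"y":-0.17,"z":-0.04,"wx":-0.17,"wy":0.54,"wz":0.41},{"x":0.23,"y":-0.22,"z":-0.03,"wx":-0.21,"wy":0.67,"wz":0.51},{"x":0.272,"y":-0.26,"z":-0.02,"wx":-0.239,"wy":0.76,"wz":0.577},{"x":0.272,"y":-0.26,"z":-0.02,"wx":-0.239,"wy":0.76,"wz":0.577},{"x":0.272,"y":-0.26,"z":-0.02,"wx":-0.239,"wy":0.76,"wz":0.577}]' 0.15 20
python3 - <<'E'
from h import *
p,R=cur(); print(p.round(4),R.as_matrix().round(3).tolist()); o=get_obs(); print(o["time"],np.round(o["joint_pos"],3),o["finger_gap"])
for n in("side","top","wrist"):cv2.imwrite(f"pics/{n}1.png",grab(n)["frame"])
rel([.425,-.219,.022],toolR(-10,45))
E
```

```text
time: 1.45
eef_pos: [0.4243, -0.2504, 0.2237]
tcp_rot: [-0.01, 0.925, -0.07, 0.373]
ft_force: [-0.5, 1.2, 2.0]
finger_gap: 0.0361
[ 0.4243 -0.2504  0.2237] [[0.711, -0.123, 0.692], [-0.138, -0.99, -0.034], [0.689, -0.071, -0.721]]
1.45 [ 1.055 -0.252 -0.194  2.293 -0.93   0.738 -0.268] 0.03608028780913202
shift [-0.1405, -0.0299, 0.1484] turn [-0.0664, 0.0265, -0.0262] deg 4
```

```bash
cat > fk.py <<'E'
import numpy as np, itertools
from scipy.spatial.transform import Rotation as Rn
from scipy.optimize import least_squares
D=[([1.073,.384,.016,1.371,-.006,1.388,-.046],[.263,-.566,.23],[-.001,.976,.216,0]),
([1.055,-.252,-.194,2.293,-.93,.738,-.268],[.4243,-.2504,.2237],[-.01,.925,-.07,.373])]
def fk(q,s,L,off=0):
    R=Rn.identity();p=np.array([0,0,L[0]])
    for i in range(7):
        R=R*Rn.from_rotvec((np.array([0,0,1.]) if i%2==0 else np.array([0,1.,0]))*(s[i]*q[i]))
        if i==1:p=p+R.apply([0,0,L[1]])
        if i==3:p=p+R.apply([0,0,L[2]])
    p=p+R.apply([0,0,L[3]])
    return p,R*Rn.from_euler('z',off)
if __name__=="__main__":
    out=[]
    for s in itertools.product([1,-1],repeat=4):
        S=[s[0],1,s[1],1,s[2],1,s[3]]
        def f(v):
            r=[]
            for q,p,w in D:
                P,R=fk(q,S,v[:4],v[4]); r+=list(P-p)
                r+=list(.3*(R.inv()*Rn.from_quat([w[1],w[2],w[3],w[0]])).as_rotvec())
            return r
        for o in(0,1.5,3,-1.5):
            a=least_squares(f,[.36,.42,.4,.25,o]); out.append((a.cost,S,a.x.round(4).tolist()))
    for o in sorted(out,key=lambda x:x[0])[:4]:print(o)
E
python3 fk.py
```

```text
(np.float64(0.0006043443472749546), [-1, 1, -1, 1, -1, 1, -1], [0.2451, 0.4242, 0.4718, 0.3131, 1.5705])
(np.float64(0.0006043443472749556), [-1, 1, -1, 1, -1, 1, -1], [0.2451, 0.4242, 0.4718, 0.3131, 1.5705])
(np.float64(0.0006043443472749561), [-1, 1, -1, 1, -1, 1, -1], [0.2451, 0.4242, 0.4718, 0.3131, 1.5705])
(np.float64(0.0006043443472749669), [-1, 1, -1, 1, -1, 1, -1], [0.2451, 0.4242, 0.4718, 0.3131, 1.5705])
```

View pics/side1.png

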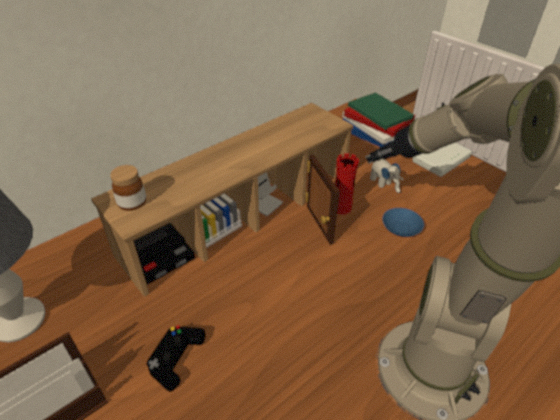

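View pics/top1.png

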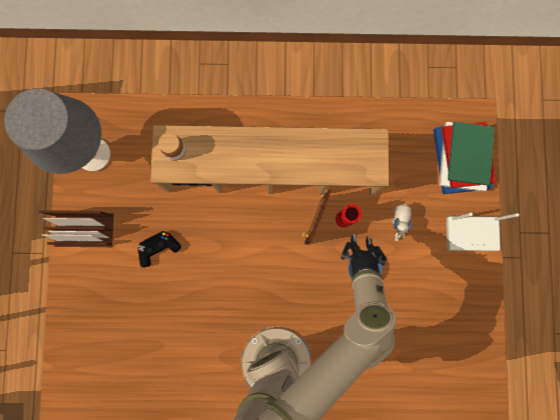

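View pics/wrist1.png

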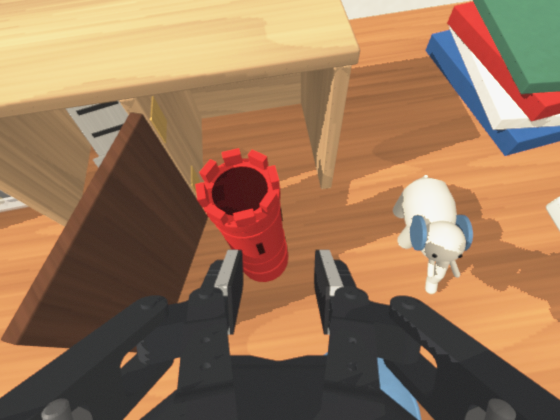

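Run:
```python
from h import *
for p in ([.425,-.25,.12],[.43,-.2485,.02]): rel(p,toolR(15,40))
```

```text
shift [-0.0684, -0.0057, 0.0792] turn [0.2238, -0.0743, -0.3481] deg 24
shift [-0.1338, -0.0013, 0.1549] turn [0.2238, -0.0743, -0.3481] deg 24
```

```bash
python3 -m creep '[{"x":-0.023,"y":-0.002,"z":0.026,"wx":0.075,"wy":-0.025,"wz":-0.116},{"x":-0.046,"y":-0.004,"z":0.053,"wx":0.15,"wy":-0.05,"wz":-0.232},{"x":-0.068,"y":-0.006,"z":0.079,"wx":0.224,"wy":-0.074,"wz":-0.348},{"x":-0.068,"y":-0.006,"z":0.079,"wx":0.224,"wy":-0.074,"wz":-0.348},{"x":-0.068,"y":-0.006,"z":0.079,"wx":0.224,"wy":-0.074,"wz":-0.348}]'
python3 - <<'E'
from h import *
p,R=cur(); print(p.round(4),R.as_matrix().round(3).tolist()); o=get_obs(); print(o["time"],np.round(o["joint_pos"],3),o["finger_gap"])
cv2.imwrite("pics/wrist2.png",grab("wrist")["frame"])
rel([.43,-.2485,.02],toolR(15,40))
rel([.43,-.2485,.02],R)
E
```

```text
time: 2.22
eef_pos: [0.4246, -0.2523, 0.1215]
tcp_rot: [-0.044, 0.932, 0.119, 0.34]
ft_force: [0.2, 1.0, 1.0]
finger_gap: 0.0365
[ 0.4246 -0.2523  0.1215] [[0.74, 0.252, 0.623], [0.192, -0.968, 0.163], [0.644, -0.001, -0.765]]
2.225 [ 1.042  0.065 -0.133  2.243 -0.972  0.787  0.291] 0.03652568156137206
shift [-0.0613, -0.0021, 0.0817] turn [0.0044, -0.002, -0.0041] deg 0
shift [-0.0613, -0.0021, 0.0817] turn [0.0001, -0.0004, 0.0019] deg 0
```

View pics/wrist2.png

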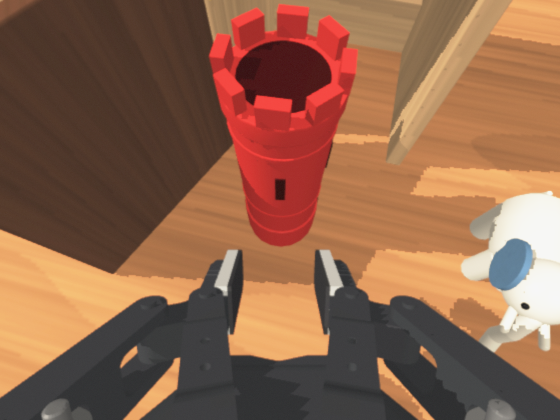

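The tower is centred between the fingers, with its base at about (281,225), and the pose was reached. Next I descend.

```bash
python3 -m creep '[{"x":-0.015,"y":-0.0,"z":0.02},{"x":-0.03,"y":-0.001,"z":0.04},{"x":-0.045,"y":-0.002,"z":0.06},{"x":-0.056,"y":-0.002,"z":0.074},{"x":-0.061,"y":-0.002,"z":0.081},{"x":-0.061,"y":-0.002,"z":0.081}]'
python3 - <<'E'
from h import *
p,R=cur(); print(p.round(4)); o=get_obs(); print(o["time"],np.round(o["joint_pos"],3),o["finger_gap"],o["ft_force"])
for n in("wrist","side","top"):cv2.imwrite(f"pics/{n}3.png",grab(n)["frame"])
E
```

```text
[ 0.4249 -0.2519  0.122 ]
2.275 [ 1.041  0.064 -0.134  2.243 -0.972  0.787  0.292] 0.03632206653524968 [ 0.76087118  0.75388943 -0.17923808]schema error: expected keys x, y, z, wx, wy, wz
```

View pics/wrist3.png

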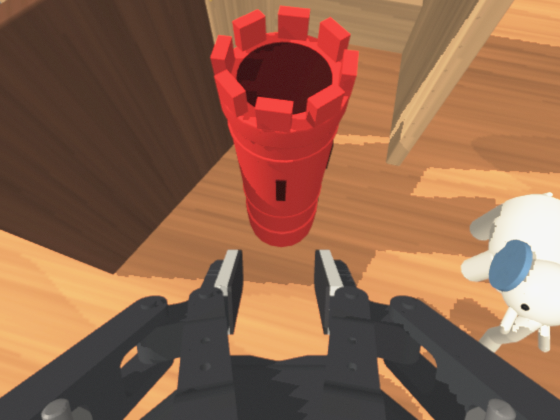

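View pics/side3.png

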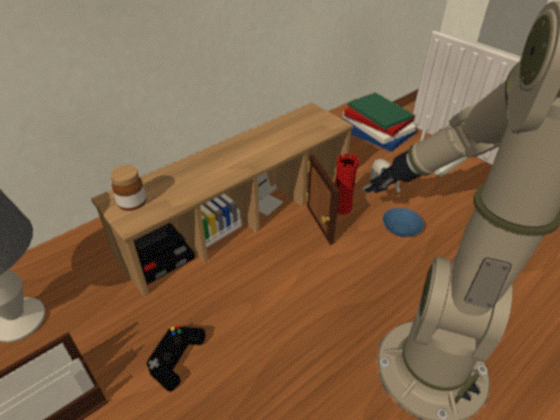

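The move was refused because every row needs all six keys, so nothing has moved. I'll send it again in full.

```bash
python3 -m creep '[{"x":-0.015,"y":0,"z":0.02,"wx":0,"wy":0,"wz":0},{"x":-0.03,"y":-0.001,"z":0.04,"wx":0,"wy":0,"wz":0},{"x":-0.045,"y":-0.002,"z":0.06,"wx":0,"wy":0,"wz":0},{"x":-0.056,"y":-0.002,"z":0.074,"wx":0,"wy":0,"wz":0},{"x":-0.061,"y":-0.002,"z":0.081,"wx":0,"wy":0,"wz":0},{"x":-0.061,"y":-0.002,"z":0.081,"wx":0,"wy":0,"wz":0}]'
python3 - <<'E'
from h import *
p,R=cur(); print(p.round(4)); o=get_obs(); print(o["time"],np.round(o["joint_pos"],3),o["finger_gap"],o["ft_force"])
for n in("wrist","side","top"):cv2.imwrite(f"pics/{n}4.png",grab(n)["frame"])
for x in (.03,.06,.12): rel([.43+x,-.2485-.061*x*0,.02],R)
rel([.53,-.256,.02],toolR(5,42))
E
```

```text
time: 3.18
eef_pos: [0.4301, -0.2467, 0.0196]
tcp_rot: [-0.045, 0.931, 0.122, 0.34]
ft_force: [-0.4, -0.7, -0.1]
finger_gap: 0.0361
[ 0.4301 -0.2467  0.0196]
3.175 [ 1.067  0.295 -0.188  2.301 -1.233  0.616  0.652] 0.03611943467360575 [-0.39216268 -0.74082826 -0.06055135]
shift [0.0215, 0.0089, 0.0184] turn [0.001, -0.0004, 0.0011] deg 0
shift [0.0436, 0.0166, 0.037] turn [0.001, -0.0004, 0.0011] deg 0
shift [0.088, 0.0321, 0.0744] turn [0.001, -0.0004, 0.0011] deg 0
shift [0.0717, 0.0342, 0.0607] turn [-0.1135, 0.0328, 0.1312] deg 10
```

View pics/wrist4.png

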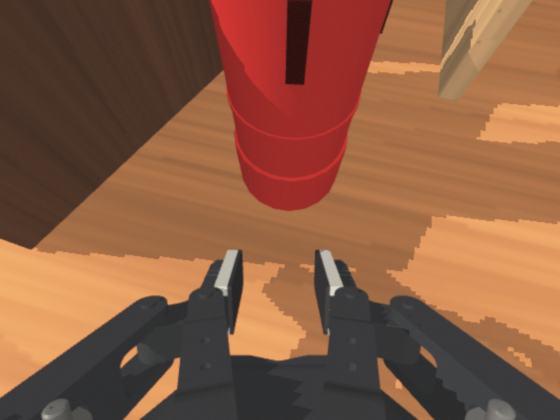

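View pics/side4.png

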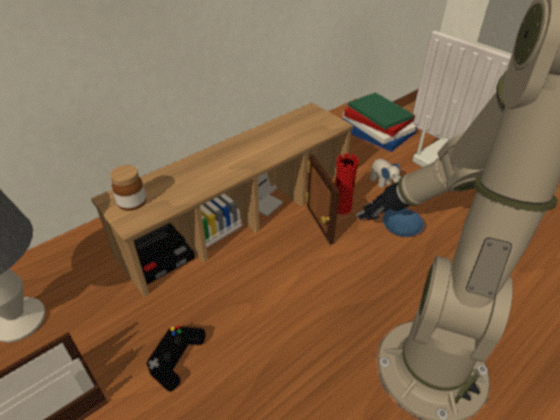

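```bash
python3 -m creep '[{"x":0.009,"y":0.003,"z":0.0075,"wx":0,"wy":0,"wz":0},{"x":0.015,"y":0.005,"z":0.0125,"wx":0,"wy":0,"wz":0},{"x":0.0185,"y":0.0063,"z":0.0156,"wx":0,"wy":0,"wz":0},{"x":0.022,"y":0.0076,"z":0.0186,"wx":0,"wy":0,"wz":0},{"x":0.0259,"y":0.0088,"z":0.0218,"wx":0,"wy":0,"wz":0},{"x":0.0296,"y":0.01,"z":0.025,"wx":0,"wy":0,"wz":0},{"x":0.0333,"y":0.0113,"z":0.028,"wx":0,"wy":0,"wz":0},{"x":0.037,"y":0.0125,"z":0.0312,"wx":0,"wy":0,"wz":0},{"x":0.0407,"y":0.0138,"z":0.0343,"wx":0,"wy":0,"wz":0}]'
python3 - <<'E'
from h import *
p,R=cur(); print(p.round(4)); o=get_obs(); print(o["time"],np.round(o["joint_pos"],3),o["finger_gap"],o["ft_force"])
for n in("wrist","side","top"):cv2.imwrite(f"pics/{n}5.png",grab(n)["frame"])
for i in range(1,7): rel([p[0]+.008*i,-.2465+.0003*i,.02],toolR(15-1.3*i,40.4+.7*i))
E
```

```text
time: 4.45
eef_pos: [0.4853, -0.2462, 0.0192]
tcp_rot: [-0.045, 0.932, 0.122, 0.34]
ft_force: [-0.9, 0.4, 1.0]
finger_gap: 0.0362
[ 0.4853 -0.2462  0.0192]
4.45 [ 0.987  0.349 -0.222  2.22  -1.243  0.551  0.568] 0.0361900258934522 [-0.86172013  0.42778881  0.9738232 ]
shift [0.0062, 0.002, 0.0044] turn [-0.0149, 0.0175, 0.0164] deg 2
shift [0.0122, 0.0038, 0.0094] turn [-0.0298, 0.0298, 0.0334] deg 3
shift [0.0182, 0.0056, 0.0144] turn [-0.045, 0.042, 0.0503] deg 5
shift [0.0241, 0.0073, 0.0195] turn [-0.0604, 0.0542, 0.0669] deg 6
shift [0.0301, 0.0091, 0.0245] turn [-0.076, 0.0664, 0.0834] deg 8
shift [0.0361, 0.0109, 0.0295] turn [-0.0918, 0.0785, 0.0998] deg 9
```

View pics/wrist5.png

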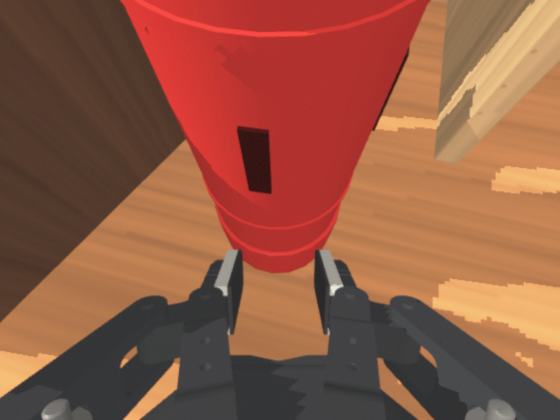

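View pics/side5.png

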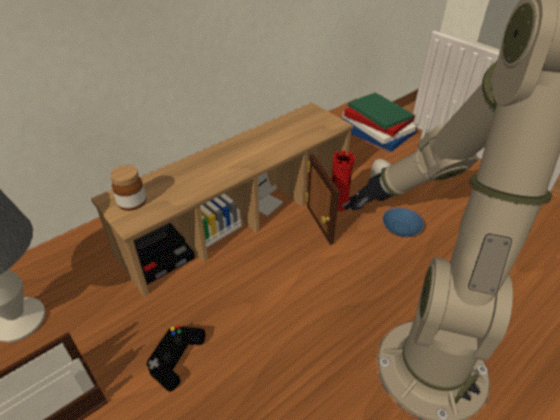

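Run:
```python
from h import *
p,R=cur()
for i in range(2,13,2): rel([p[0]+.006*i,-.2465,.02],toolR(15-.8*i,40.2+.4*i))
```

```text
shift [0.0092, 0.0034, 0.0069] turn [-0.0183, 0.0158, 0.0203] deg 2
shift [0.0181, 0.0065, 0.0144] turn [-0.0367, 0.0298, 0.0413] deg 4
shift [0.027, 0.0096, 0.0219] turn [-0.0555, 0.0437, 0.062] deg 5
shift [0.0358, 0.0127, 0.0293] turn [-0.0745, 0.0577, 0.0825] deg 7
shift [0.0447, 0.0158, 0.0368] turn [-0.0938, 0.0716, 0.1027] deg 9
shift [0.0536, 0.0189, 0.0442] turn [-0.1134, 0.0855, 0.1226] deg 11
```

```bash
python3 -m creep '[{"x":0.0046,"y":0.0017,"z":0.0035,"wx":-0.009,"wy":0.008,"wz":0.01},{"x":0.0092,"y":0.0034,"z":0.0069,"wx":-0.018,"wy":0.016,"wz":0.02},{"x":0.0136,"y":0.005,"z":0.0107,"wx":-0.027,"wy":0.023,"wz":0.031},{"x":0.0181,"y":0.0065,"z":0.0144,"wx":-0.037,"wy":0.03,"wz":0.041},{"x":0.0225,"y":0.008,"z":0.0181,"wx":-0.046,"wy":0.037,"wz":0.052},{"x":0.027,"y":0.0096,"z":0.0219,"wx":-0.055,"wy":0.044,"wz":0.062},{"x":0.0314,"y":0.0112,"z":0.0256,"wx":-0.065,"wy":0.051,"wz":0.072},{"x":0.0358,"y":0.0127,"z":0.0293,"wx":-0.074,"wy":0.058,"wz":0.082},{"x":0.0402,"y":0.0143,"z":0.033,"wx":-0.084,"wy":0.065,"wz":0.093},{"x":0.0447,"y":0.0158,"z":0.0368,"wx":-0.094,"wy":0.072,"wz":0.103},{"x":0.0491,"y":0.0174,"z":0.0405,"wx":-0.104,"wy":0.079,"wz":0.113},{"x":0.0536,"y":0.0189,"z":0.0442,"wx":-0.113,"wy":0.0855,"wz":0.123}]'
python3 - <<'E'
from h import *
p,R=cur(); print(p.round(4)); o=get_obs(); print(o["time"],np.round(o["joint_pos"],3),o["finger_gap"],o["ft_force"])
for n in("wrist","side","top"):cv2.imwrite(f"pics/{n}6.png",grab(n)["frame"])
for i in range(2,13,2): rel([p[0]+.006*i,-.245,.02],toolR(5.4-.4*i,45+.2*i))
E
```

```text
time: 6.1
eef_pos: [0.5572, -0.2471, 0.0203]
tcp_rot: [-0.018, 0.923, 0.042, 0.382]
ft_force: [-1.3, 0.1, -1.8]
finger_gap: 0.0364
[ 0.5572 -0.2471  0.0203]
6.1 [ 1.512  0.632 -0.985  2.188 -1.431  0.059  0.716] 0.03635516984641211 [-1.31192329  0.11252504 -1.8364166 ]
shift [0.0084, -0.0006, 0.0087] turn [-0.0107, 0.0059, 0.0068] deg 1
shift [0.0168, 0.0005, 0.0171] turn [-0.0206, 0.0129, 0.0166] deg 2
shift [0.0252, 0.0016, 0.0256] turn [-0.0307, 0.0199, 0.0263] deg 3
shift [0.0337, 0.0027, 0.034] turn [-0.0408, 0.0269, 0.0359] deg 3
shift [0.0421, 0.0038, 0.0425] turn [-0.051, 0.0339, 0.0455] deg 4
shift [0.0506, 0.0049, 0.051] turn [-0.0612, 0.0409, 0.0549] deg 5
```

View pics/wrist6.png

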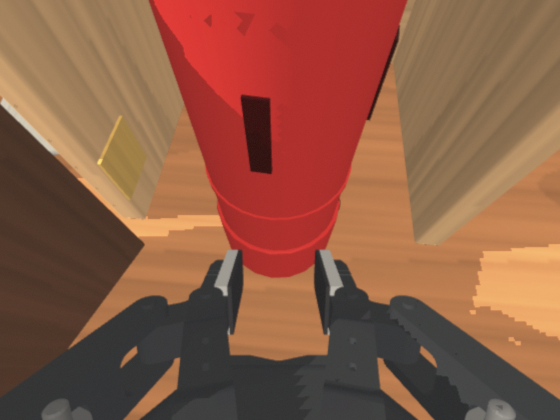

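View pics/side6.png

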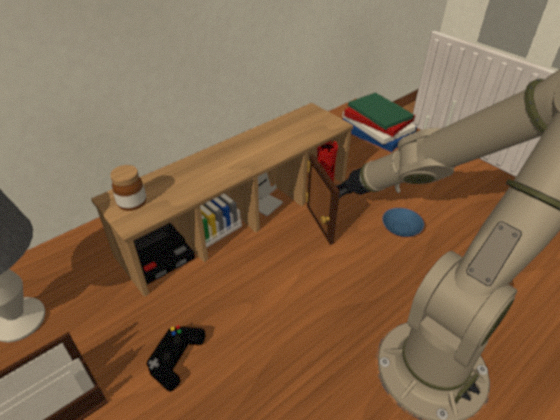

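View pics/top6.png

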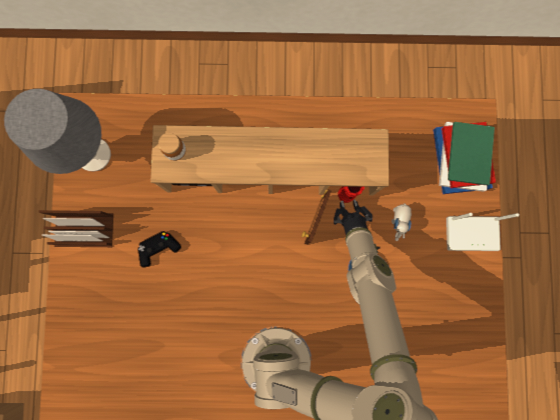

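Run:
```python
from h import *
p,R=cur(); print(R.as_matrix().round(3).tolist())
for i in (1,2,4,6,10): rel([p[0]+.006*i,-.247+.0002*i,.02],R)
```

```text
[[0.703, 0.093, 0.705], [0.063, -0.996, 0.067], [0.708, -0.003, -0.706]]
shift [0.0041, 0.0006, 0.0044] turn [0.0, 0.0, 0.0] deg 0
shift [0.0083, 0.001, 0.0086] turn [0.0, 0.0, 0.0] deg 0
shift [0.0168, 0.0017, 0.0171] turn [0.0, 0.0, 0.0] deg 0
shift [0.0252, 0.0024, 0.0256] turn [0.0, 0.0, 0.0] deg 0
shift [0.0422, 0.0038, 0.0425] turn [0.0, 0.0, 0.0] deg 0
```

```bash
python3 -m creep '[{"x":0.0041,"y":0.0005,"z":0.0043,"wx":0,"wy":0,"wz":0},{"x":0.0083,"y":0.001,"z":0.0086,"wx":0,"wy":0,"wz":0},{"x":0.0125,"y":0.0013,"z":0.0128,"wx":0,"wy":0,"wz":0},{"x":0.0168,"y":0.0017,"z":0.0171,"wx":0,"wy":0,"wz":0},{"x":0.021,"y":0.002,"z":0.0213,"wx":0,"wy":0,"wz":0}]'
python3 - <<'E'
from h import *
p,R=cur(); print(p.round(4)); o=get_obs(); print(o["time"],np.round(o["joint_pos"],3),o["finger_gap"],o["ft_force"]); print(R.as_matrix().round(3).tolist())
for n in("wrist",):cv2.imwrite(f"pics/{n}7.png",grab(n)["frame"])
E
```

```text
time: 6.88
eef_pos: [0.5875, -0.2456, 0.0198]
tcp_rot: [-0.018, 0.923, 0.043, 0.382]
ft_force: [-3.0, 0.7, 2.7]
finger_gap: 0.0364
[ 0.5875 -0.2456  0.0198]
6.875 [ 1.412  0.643 -0.936  2.134 -1.429  0.048  0.678] 0.03643592788525665 [-3.04934707  0.72003475  2.70269349]
[[0.704, 0.094, 0.704], [0.066, -0.996, 0.067], [0.707, -0.001, -0.707]]
```

View pics/wrist7.png

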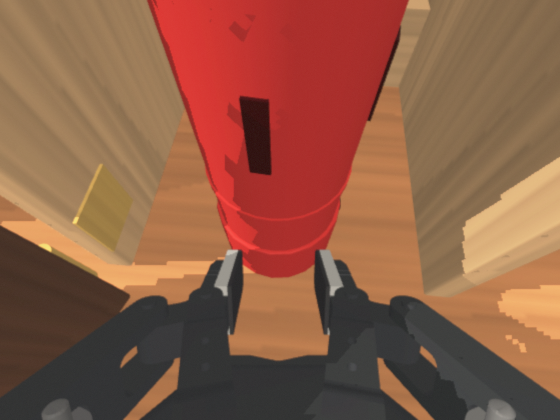

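```bash
python3 -m creep '[{"x":0.0041,"y":0.0005,"z":0.0042,"wx":0,"wy":0,"wz":0},{"x":0.0083,"y":0.001,"z":0.0083,"wx":0,"wy":0,"wz":0},{"x":0.0125,"y":0.0013,"z":0.0125,"wx":0,"wy":0,"wz":0},{"x":0.0168,"y":0.0017,"z":0.0167,"wx":0,"wy":0,"wz":0},{"x":0.021,"y":0.002,"z":0.021,"wx":0,"wy":0,"wz":0},{"x":0.0225,"y":0.0022,"z":0.0225,"wx":0,"wy":0,"wz":0},{"x":0.0225,"y":0.0022,"z":0.0225,"wx":0,"wy":0,"wz":0}]'
python3 - <<'E'
from h import *
p,R=cur(); print(p.round(4)); o=get_obs(); print(o["time"],np.round(o["joint_pos"],3),o["finger_gap"],o["ft_force"]); 
f=grab("wrist");cv2.imwrite("pics/wrist8.png",f["frame"])
M=np.eye(4);M[:3,:3]=R.as_matrix();M[:3,3]=p;f["cam_to_world"]=M@np.array(f["T_tool_cam"])
np.save("w8.npy",f["cam_to_world"])
for q in ([.5821,-.16,0],[.5821,-.325,0],[.62,-.243,0],[.651,-.243,0]): print(q,proj(f,q).round(1))
for n in("side","top"):cv2.imwrite(f"pics/{n}8.png",grab(n)["frame"])
E
```

```text
time: 7.8
eef_pos: [0.6192, -0.2447, 0.0198]
tcp_rot: [-0.018, 0.923, 0.043, 0.382]
ft_force: [-0.4, -0.6, -0.2]
finger_gap: 0.0363
[ 0.6192 -0.2447  0.0198]
7.8 [ 1.293  0.641 -0.857  2.075 -1.422  0.058  0.623] 0.03627338159588074 [-0.41257925 -0.64905041 -0.22645686]
[0.5821, -0.16, 0] [110.9 331.9]
[0.5821, -0.325, 0] [431.2 365.4]
[0.62, -0.243, 0] [275.5 275.8]
[0.651, -0.243, 0] [280.5 226.5]
```

View pics/wrist8.png

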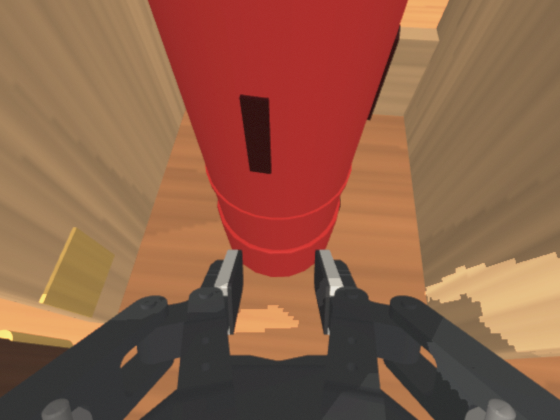

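View pics/top8.png

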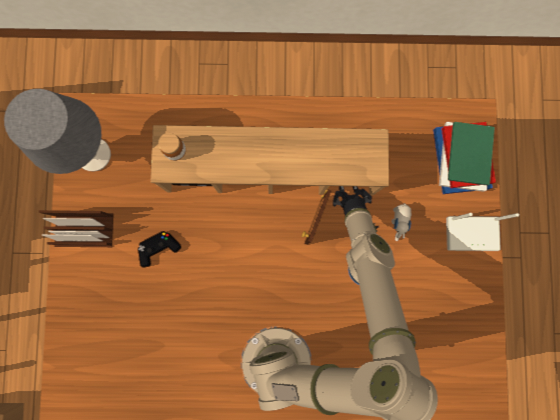

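Tower near edge is at wrist row 275, so x≈0.62, against a mouth at x=0.582. That puts it about 38 mm clear of the flap plane, upright and centred. Next I back out along the same line.

```bash
python3 -m creep '[{"x":-0.007,"y":-0.0009,"z":-0.007,"wx":0,"wy":0,"wz":0},{"x":-0.018,"y":-0.0023,"z":-0.018,"wx":0,"wy":0,"wz":0},{"x":-0.035,"y":-0.0046,"z":-0.035,"wx":0,"wy":0,"wz":0},{"x":-0.052,"y":-0.0068,"z":-0.053,"wx":0,"wy":0,"wz":0},{"x":-0.07,"y":-0.009,"z":-0.07,"wx":0,"wy":0,"wz":0},{"x":-0.088,"y":-0.0115,"z":-0.088,"wx":0,"wy":0,"wz":0},{"x":-0.088,"y":-0.0115,"z":-0.105,"wx":0,"wy":0,"wz":0},{"x":-0.08,"y":-0.0115,"z":-0.14,"wx":0,"wy":0,"wz":0}]'
python3 - <<'E'
from h import *
p,R=cur(); print(p.round(4)); o=get_obs(); print(o["time"],np.round(o["joint_pos"],3),o["finger_gap"],o["ft_force"]); print(R.as_matrix().round(3).tolist())
for n in("wrist","side","top"):cv2.imwrite(f"pics/{n}9.png",grab(n)["frame"])
rel([.46,-.2,.3],toolR(0,0))
E
```

```text
time: 8.95
eef_pos: [0.4625, -0.248, 0.0623]
tcp_rot: [-0.02, 0.923, 0.043, 0.382]
ft_force: [0.3, -0.8, 1.5]
finger_gap: 0.0362
[ 0.4625 -0.248   0.0623]
8.95 [ 1.747  0.344 -0.987  2.326 -1.216  0.355  0.492] 0.03621123045604222 [ 0.34947816 -0.7859693   1.54006254]
[[0.705, 0.094, 0.703], [0.063, -0.996, 0.069], [0.707, -0.004, -0.708]]
shift [0.1686, -0.0494, -0.1666] turn [-0.0326, -0.7836, 0.0897] deg 45
```

View pics/wrist9.png

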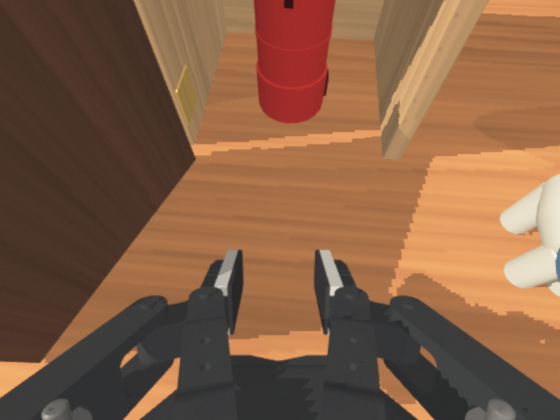

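View pics/side9.png

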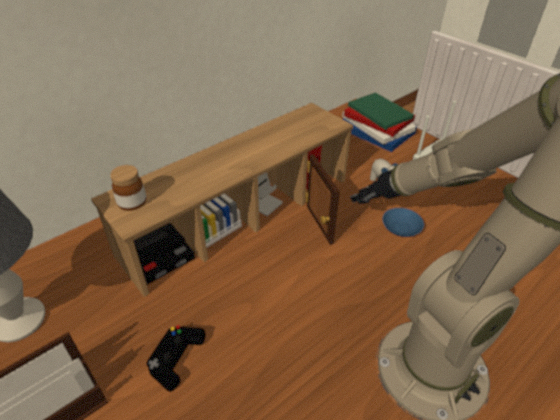

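```bash
python3 -m creep '[{"x":0.03,"y":-0.005,"z":-0.035,"wx":0,"wy":-0.05,"wz":0.01},{"x":0.06,"y":-0.012,"z":-0.07,"wx":0,"wy":-0.15,"wz":0.02},{"x":0.09,"y":-0.02,"z":-0.1,"wx":-0.01,"wy":-0.3,"wz":0.03},{"x":0.12,"y":-0.03,"z":-0.13,"wx":-0.02,"wy":-0.45,"wz":0.05},{"x":0.15,"y":-0.04,"z":-0.15,"wx":-0.03,"wy":-0.6,"wz":0.07},{"x":0.168,"y":-0.05,"z":-0.167,"wx":-0.03,"wy":-0.75,"wz":0.09},{"x":0.168,"y":-0.05,"z":-0.167,"wx":-0.033,"wy":-0.784,"wz":0.09},{"x":0.168,"y":-0.05,"z":-0.167,"wx":-0.033,"wy":-0.784,"wz":0.09}]' 1 20
python3 - <<'E'
from h import *
p,R=cur(); print(p.round(4)); o=get_obs(); print(o["time"],np.round(o["joint_pos"],3),o["finger_gap"],o["ft_force"]); print(R.as_matrix().round(3).tolist())
for n in("wrist","side","top"):cv2.imwrite(f"pics/{n}10.png",grab(n)["frame"])
rel([.46,-.03,.28],toolR(0,0))
E
```

```text
time: 10.1
eef_pos: [0.4622, -0.1968, 0.2966]
tcp_rot: [-0.008, 1.0, 0.004, -0.0]
ft_force: [0.8, 0.2, -1.1]
finger_gap: 0.0002
[ 0.4622 -0.1968  0.2966]
10.1 [ 1.321  0.253 -1.153  1.542  0.215  1.5   -1.398] 0.0001555673187012421 [ 0.75217561  0.23305245 -1.14802595]
[[1.0, 0.009, -0.0], [0.009, -1.0, 0.016], [-0.0, -0.016, -1.0]]
shift [0.0011, -0.1675, 0.0197] turn [-0.0087, -0.0013, 0.0044] deg 1
```

View pics/side10.png

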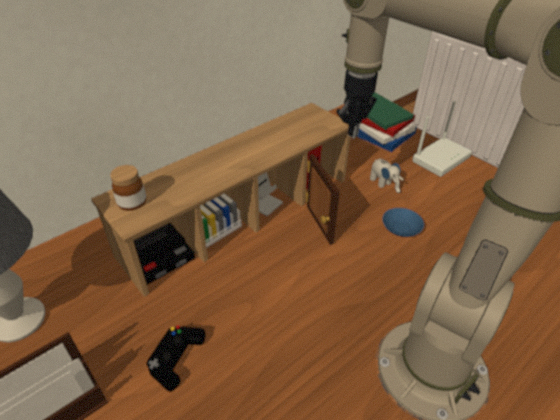

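View pics/wrist10.png

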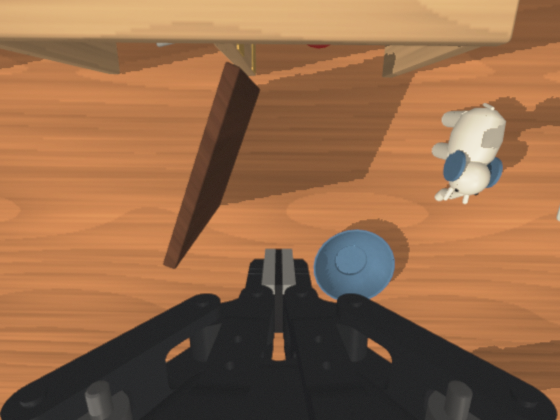

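```bash
python3 -m creep '[{"x":0.001,"y":-0.04,"z":0.0,"wx":0,"wy":0,"wz":0},{"x":0.001,"y":-0.09,"z":0.0,"wx":0,"wy":0,"wz":0},{"x":0.001,"y":-0.14,"z":0.02,"wx":0,"wy":0,"wz":0},{"x":0.001,"y":-0.142,"z":0.07,"wx":0,"wy":0,"wz":0},{"x":0.001,"y":-0.142,"z":0.115,"wx":0,"wy":0,"wz":0},{"x":0.001,"y":-0.142,"z":0.13,"wx":0,"wy":0,"wz":0},{"x":0.001,"y":-0.142,"z":0.13,"wx":0,"wy":0,"wz":0}]'
cat > sweep.py <<'E'
from h import *
import sys
p,R=cur(); o=get_obs(); print(p.round(4),round(o["time"],2),np.round(o["joint_pos"],3),np.round(o["ft_force"],1))
H=np.array([.5705,-.155]); yaw=-.0044; r=.13
for th in np.deg2rad(eval(sys.argv[1])):
    d=float(sys.argv[2]) if len(sys.argv)>2 else .012
    q=H+r*np.array([-np.sin(th),-np.cos(th)])+d*np.array([-np.cos(th),np.sin(th)])
    print(round(np.rad2deg(th)),q.round(4),end=" "); rel([*q,.165],toolR(0,0))
E
python3 sweep.py 'range(110,-1,-10)'
python3 - <<'E'
from h import *
for n in("wrist","side","top"):cv2.imwrite(f"pics/{n}11.png",grab(n)["frame"])
E
```

```text
time: 11.12
eef_pos: [0.4598, -0.0569, 0.1702]
tcp_rot: [-0.002, 1.0, -0.0, -0.0]
ft_force: [0.0, 0.7, 0.1]
finger_gap: 0.0003
[ 0.4598 -0.0569  0.1702] 11.12 [ 1.129  0.247 -1.199  1.846  0.241  1.214 -1.716] [0.  0.7 0.1]
110 [ 0.4524 -0.0993] shift [-0.0073, 0.0424, 0.005] turn [-0.0043, 0.0001, -0.0001] deg 0
100 [ 0.4446 -0.1206] shift [-0.0152, 0.0637, 0.0049] turn [-0.0043, 0.0001, -0.0001] deg 0
90 [ 0.4405 -0.143 ] shift [-0.0193, 0.0861, 0.0048] turn [-0.0043, 0.0001, -0.0001] deg 0
80 [ 0.4404 -0.1658] shift [-0.0194, 0.1088, 0.0047] turn [-0.0043, 0.0001, -0.0001] deg 0
70 [ 0.4442 -0.1882] shift [-0.0155, 0.1313, 0.0046] turn [-0.0043, 0.0001, -0.0001] deg 0
60 [ 0.4519 -0.2096] shift [-0.0078, 0.1527, 0.0045] turn [-0.0043, 0.0001, -0.0001] deg 0
50 [ 0.4632 -0.2294] shift [0.0035, 0.1725, 0.0044] turn [-0.0043, 0.0001, -0.0001] deg 0
40 [ 0.4777 -0.2469] shift [0.018, 0.19, 0.0044] turn [-0.0043, 0.0001, -0.0001] deg 0
30 [ 0.4951 -0.2616] shift [0.0354, 0.2047, 0.0043] turn [-0.0043, 0.0001, -0.0001] deg 0
20 [ 0.5148 -0.2731] shift [0.055, 0.2161, 0.0042] turn [-0.0043, 0.0001, -0.0001] deg 0
10 [ 0.5361 -0.2809] shift [0.0764, 0.224, 0.0042] turn [-0.0043, 0.0001, -0.0001] deg 0
0 [ 0.5585 -0.285 ] shift [0.0988, 0.2281, 0.0042] turn [-0.0043, 0.0001, -0.0001] deg 0
```

View pics/wrist11.png

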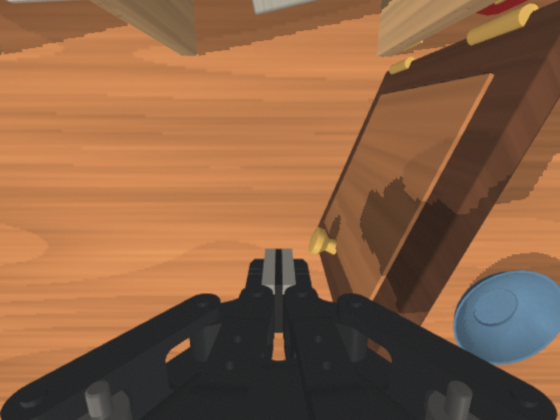

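View pics/side11.png

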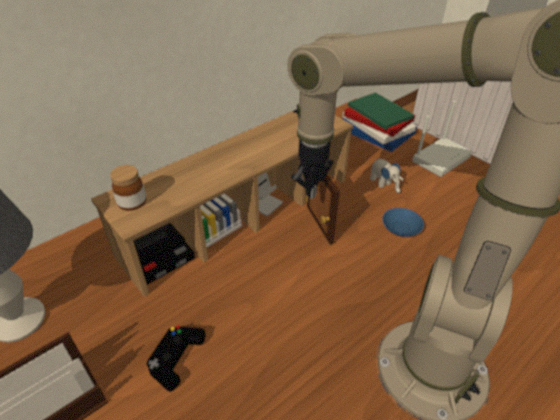

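The fingers are left of the flap's outer face, with the knob visible to their right at (322,240). Next I sweep it.

```bash
python3 -m creep '[{"x":-0.004,"y":0.015,"z":0.003,"wx":0,"wy":0,"wz":0},{"x":-0.007,"y":0.03,"z":0.005,"wx":0,"wy":0,"wz":0},{"x":-0.009,"y":0.042,"z":0.005,"wx":0,"wy":0,"wz":0},{"x":-0.012,"y":0.053,"z":0.005,"wx":0,"wy":0,"wz":0},{"x":-0.015,"y":0.064,"z":0.005,"wx":0,"wy":0,"wz":0},{"x":-0.018,"y":0.075,"z":0.005,"wx":0,"wy":0,"wz":0},{"x":-0.019,"y":0.086,"z":0.005,"wx":0,"wy":0,"wz":0},{"x":-0.02,"y":0.097,"z":0.005,"wx":0,"wy":0,"wz":0},{"x":-0.019,"y":0.109,"z":0.005,"wx":0,"wy":0,"wz":0},{"x":-0.018,"y":0.12,"z":0.005,"wx":0,"wy":0,"wz":0},{"x":-0.0155,"y":0.131,"z":0.005,"wx":0,"wy":0,"wz":0}]'; python3 sweep.py 'range(70,-1,-10)'
python3 - <<'E'
from h import *
for n in("wrist","side","top"):cv2.imwrite(f"pics/{n}12.png",grab(n)["frame"])
E
```

```text
time: 12.65
eef_pos: [0.4451, -0.188, 0.1642]
tcp_rot: [-0.002, 1.0, 0.0, -0.0]
ft_force: [0.5, 0.1, 0.3]
finger_gap: 0.0001
[ 0.4451 -0.188   0.1642] 12.65 [ 1.313  0.3   -1.131  1.808  0.284  1.217 -1.471] [0.5 0.1 0.3]
70 [ 0.4442 -0.1882] shift [-0.0008, 0.0002, -0.0008] turn [-0.005, 0.0, 0.0008] deg 0
60 [ 0.4519 -0.2096] shift [0.0068, 0.0216, -0.0009] turn [-0.005, 0.0, 0.0008] deg 0
50 [ 0.4632 -0.2294] shift [0.0181, 0.0414, -0.001] turn [-0.005, 0.0, 0.0008] deg 0
40 [ 0.4777 -0.2469] shift [0.0326, 0.0589, -0.0011] turn [-0.005, 0.0, 0.0008] deg 0
30 [ 0.4951 -0.2616] shift [0.05, 0.0736, -0.0012] turn [-0.005, 0.0, 0.0008] deg 0
20 [ 0.5148 -0.2731] shift [0.0696, 0.0851, -0.0012] turn [-0.005, 0.0, 0.0008] deg 0
10 [ 0.5361 -0.2809] shift [0.091, 0.093, -0.0013] turn [-0.005, 0.0, 0.0008] deg 0
0 [ 0.5585 -0.285 ] shift [0.1134, 0.0971, -0.0013] turn [-0.005, 0.0, 0.0008] deg 0
```

View pics/wrist12.png

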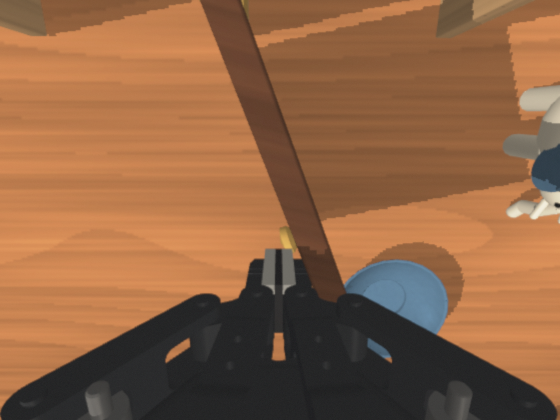

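View pics/top12.png

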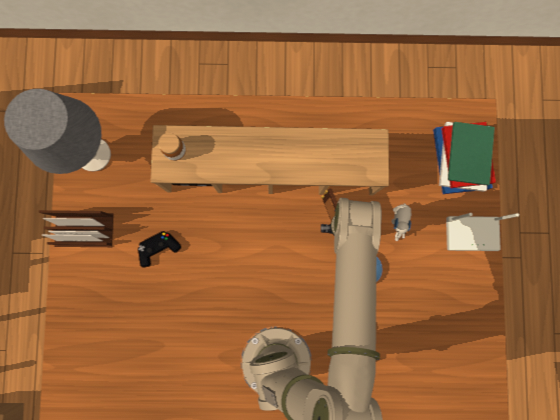

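The flap is following the fingers and is at about 70°. I'll continue.

```bash
python3 -m creep '[{"x":0.003,"y":0.011,"z":0,"wx":0,"wy":0,"wz":0},{"x":0.0068,"y":0.0216,"z":0,"wx":0,"wy":0,"wz":0},{"x":0.012,"y":0.032,"z":0,"wx":0,"wy":0,"wz":0},{"x":0.018,"y":0.0414,"z":0,"wx":0,"wy":0,"wz":0},{"x":0.025,"y":0.05,"z":0,"wx":0,"wy":0,"wz":0},{"x":0.0326,"y":0.059,"z":0,"wx":0,"wy":0,"wz":0},{"x":0.041,"y":0.066,"z":0,"wx":0,"wy":0,"wz":0},{"x":0.05,"y":0.0736,"z":0,"wx":0,"wy":0,"wz":0},{"x":0.06,"y":0.08,"z":0,"wx":0,"wy":0,"wz":0},{"x":0.0696,"y":0.085,"z":0,"wx":0,"wy":0,"wz":0},{"x":0.08,"y":0.09,"z":0,"wx":0,"wy":0,"wz":0}]'; python3 sweep.py '[10,5,0]'
python3 - <<'E'
from h import *
for n in("wrist","side","top"):cv2.imwrite(f"pics/{n}13.png",grab(n)["frame"])
E
```

```text
time: 14.18
eef_pos: [0.5257, -0.2775, 0.1638]
tcp_rot: [-0.002, 1.0, 0.001, -0.0]
ft_force: [-0.7, -0.2, -0.3]
finger_gap: -0.0001
[ 0.5257 -0.2775  0.1638] 14.18 [ 1.14   0.548 -0.995  1.522  0.463  1.327 -1.471] [-0.7 -0.2 -0.3]
10 [ 0.5361 -0.2809] shift [0.0104, 0.0035, -0.0012] turn [-0.0048, 0.0, 0.001] deg 0
5 [ 0.5472 -0.2835] shift [0.0215, 0.006, -0.0012] turn [-0.0048, 0.0, 0.001] deg 0
0 [ 0.5585 -0.285 ] shift [0.0328, 0.0076, -0.0012] turn [-0.0048, 0.0, 0.001] deg 0
```

View pics/wrist13.png

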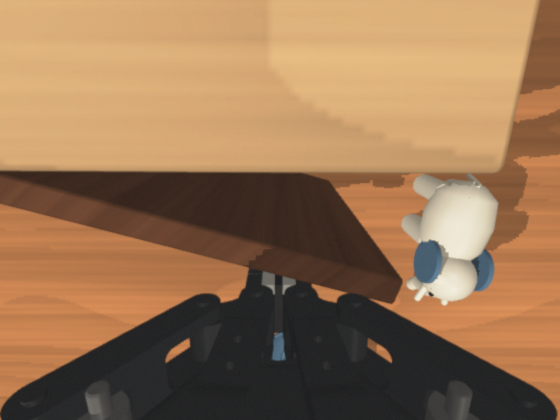

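View pics/side13.png

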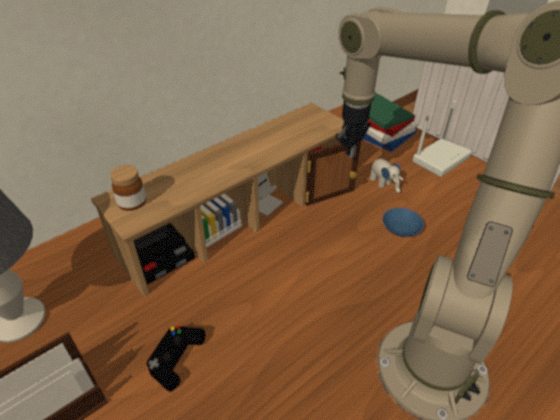

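```bash
python3 -m creep '[{"x":0.006,"y":0.002,"z":0,"wx":0,"wy":0,"wz":0},{"x":0.012,"y":0.004,"z":0,"wx":0,"wy":0,"wz":0},{"x":0.017,"y":0.005,"z":0,"wx":0,"wy":0,"wz":0},{"x":0.022,"y":0.006,"z":0,"wx":0,"wy":0,"wz":0},{"x":0.026,"y":0.007,"z":0,"wx":0,"wy":0,"wz":0},{"x":0.029,"y":0.0075,"z":0,"wx":0,"wy":0,"wz":0},{"x":0.031,"y":0.0075,"z":0,"wx":0,"wy":0,"wz":0},{"x":0.031,"y":0.0075,"z":0,"wx":0,"wy":0,"wz":0}]'
python3 - <<'E'
from h import *
for n in("wrist","side"):cv2.imwrite(f"pics/{n}14.png",grab(n)["frame"])
E
```

```text
time: 15.32
eef_pos: [0.5561, -0.2847, 0.1638]
tcp_rot: [-0.002, 1.0, 0.0, 0.0]
ft_force: [-0.5, -0.1, 0.4]
finger_gap: -0.0002
```

View pics/wrist14.png

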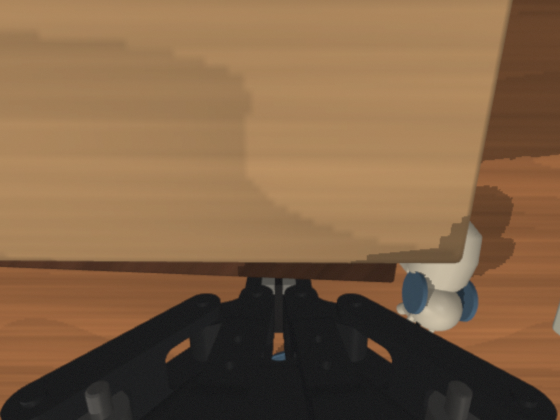

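Nearly shut. I'll creep in 1 mm at a time and watch the force.

```bash
python3 -m creep '[{"x":0.001,"y":0,"z":0,"wx":0,"wy":0,"wz":0},{"x":0.002,"y":0,"z":0,"wx":0,"wy":0,"wz":0},{"x":0.003,"y":0,"z":0,"wx":0,"wy":0,"wz":0},{"x":0.003,"y":0,"z":0,"wx":0,"wy":0,"wz":0}]'; python3 -m creep '[{"x":0.001,"y":0,"z":0,"wx":0,"wy":0,"wz":0},{"x":0.002,"y":0,"z":0,"wx":0,"wy":0,"wz":0},{"x":0.002,"y":0,"z":0,"wx":0,"wy":0,"wz":0}]'
```

```text
time: 15.92
eef_pos: [0.5591, -0.2847, 0.1638]
tcp_rot: [-0.002, 1.0, 0.0, 0.0]
ft_force: [0.1, -0.5, -0.2]
finger_gap: -0.0003
time: 16.3
eef_pos: [0.5611, -0.2847, 0.1638]
tcp_rot: [-0.002, 1.0, 0.0, 0.0]
ft_force: [0.3, 0.3, -0.1]
finger_gap: 0.0001
```

```bash
python3 -m creep '[{"x":0.001,"y":0,"z":0,"wx":0,"wy":0,"wz":0},{"x":0.002,"y":0,"z":0,"wx":0,"wy":0,"wz":0},{"x":0.002,"y":0,"z":0,"wx":0,"wy":0,"wz":0}]'; python3 -m creep '[{"x":0.001,"y":0,"z":0,"wx":0,"wy":0,"wz":0},{"x":0.001,"y":0,"z":0,"wx":0,"wy":0,"wz":0}]';python3 - <<'E'
from h import *
for n in("wrist","side"):cv2.imwrite(f"pics/{n}15.png",grab(n)["frame"])
E
```

```text
time: 16.68
eef_pos: [0.5614, -0.2847, 0.1638]
tcp_rot: [-0.002, 1.0, 0.0, -0.002]
ft_force: [-9.7, 1.4, 4.8]
finger_gap: -0.0001
time: 16.92
eef_pos: [0.5614, -0.2847, 0.1637]
tcp_rot: [-0.002, 1.0, 0.0, -0.003]
ft_force: [-15.2, 2.5, 8.8]
finger_gap: -0.0001
```

View pics/wrist15.png

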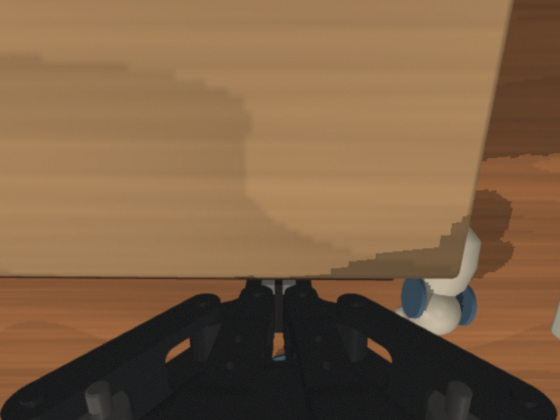

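The stop is firm at x=0.5614, with the fingertip face at about 0.572, which matches the shut plane at 0.5705. The force reads 15 N. I'll back off and check.

```bash
python3 -m creep '[{"x":-0.006,"y":0,"z":0,"wx":0,"wy":0,"wz":0},{"x":-0.02,"y":0,"z":0,"wx":0,"wy":0,"wz":0},{"x":-0.05,"y":-0.01,"z":-0.02,"wx":0,"wy":0,"wz":0},{"x":-0.08,"y":-0.03,"z":-0.06,"wx":0,"wy":0.15,"wz":0},{"x":-0.1,"y":-0.03,"z":-0.08,"wx":0,"wy":0.3,"wz":0},{"x":-0.1,"y":-0.03,"z":-0.08,"wx":0,"wy":0.45,"wz":0},{"x":-0.1,"y":-0.03,"z":-0.08,"wx":0,"wy":0.5,"wz":0}]';python3 - <<'E'
from h import *
s=grab("side")
for n in("wrist","side","top"):cv2.imwrite(f"pics/{n}16.png",grab(n)["frame"])
crop(s["frame"],260,90,420,250,4,"pics/s16.png")
E
```

```text
time: 17.9
eef_pos: [0.4624, -0.2423, 0.2443]
tcp_rot: [-0.022, 0.98, 0.009, 0.199]
ft_force: [-0.4, 2.2, -0.8]
finger_gap: 0.0003
```

View pics/wrist16.png

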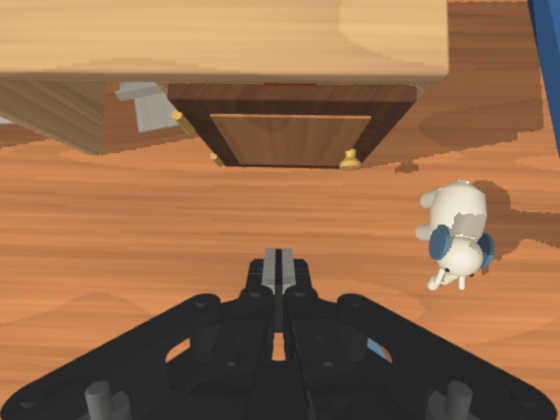

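View pics/s16.png

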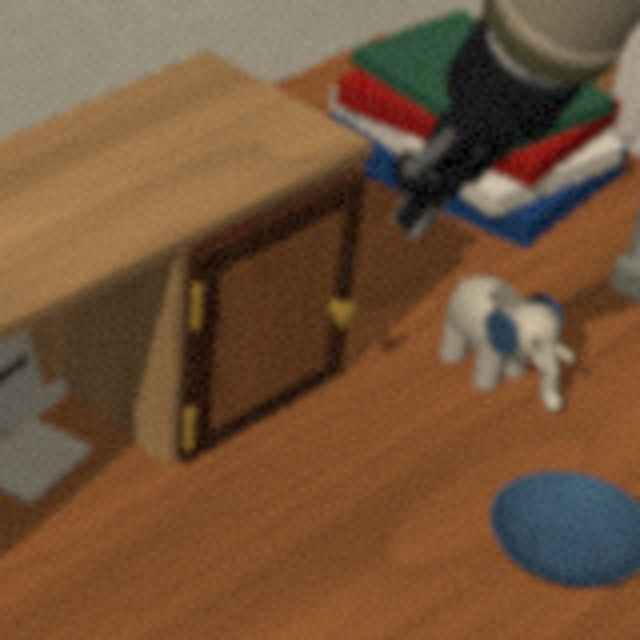

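View pics/top16.png

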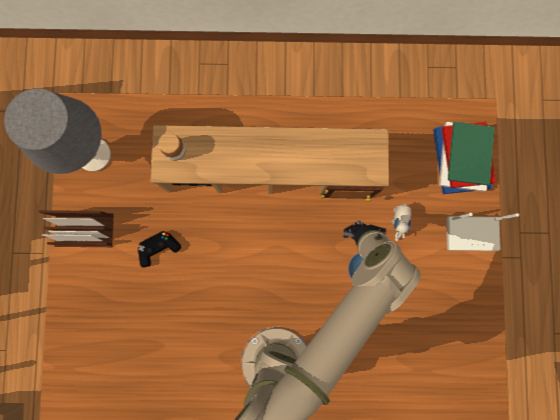

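Run:
```python
from h import *
p,R=cur(); f=grab("wrist"); M=np.eye(4);M[:3,:3]=R.as_matrix();M[:3,3]=p;f["cam_to_world"]=M@np.array(f["T_tool_cam"])
P=lambda a:np.round(a,4)
print("cam",P(f["cam_to_world"][:3,3]))
crop(f["frame"],150,60,450,185,2.6,"pics/w16.png")
print("red strip ray at z .2,.198,.185,.1:",[P(onz(f,290,84,z)) for z in(.2,.198,.185,.15)])
print("flap top corners",P(onz(f,170,86,.198)),P(onz(f,415,92,.198)), P(onz(f,180,100,.198)),P(onz(f,410,102,.198)))
print("bottom corners",P(onz(f,231,167,.002)),P(onz(f,352,168,.002)))
for q in ([.5705,-.155,.002],[.57,-.33,.002],[.5705,-.155,.198],[.57,-.33,.198],[.5825,-.24,.198],[.582,-.24,.2],[.62,-.243,.185],[.582,-.24,.215]): print(q,proj(f,q).round(1))
```

```text
cam [ 0.4753 -0.2486  0.4041]
red strip ray at z .2,.198,.185,.1: [array([ 0.5822, -0.2464,  0.2   ]), array([ 0.5833, -0.2463,  0.198 ]), array([ 0.5901, -0.2462,  0.185 ]), array([ 0.6084, -0.2458,  0.15  ])]
flap top corners [ 0.5814 -0.1611  0.198 ] [ 0.5779 -0.3323  0.198 ] [ 0.5711 -0.1689  0.198 ] [ 0.5707 -0.3288  0.198 ]
bottom corners [ 0.5692 -0.1676  0.002 ] [ 0.5703 -0.3282  0.002 ]
[0.5705, -0.155, 0.002] [221.7 165.9]
[0.57, -0.33, 0.002] [353.4 168.2]
[0.5705, -0.155, 0.198] [160.6 100.7]
[0.57, -0.33, 0.198] [411.8 103. ]
[0.5825, -0.24, 0.198] [280.9  85. ]
[0.582, -0.24, 0.2] [280.8  84.3]
[0.62, -0.243, 0.185] [286.6  46.1]
[0.582, -0.24, 0.215] [280.1  72.7]
```

View pics/w16.png

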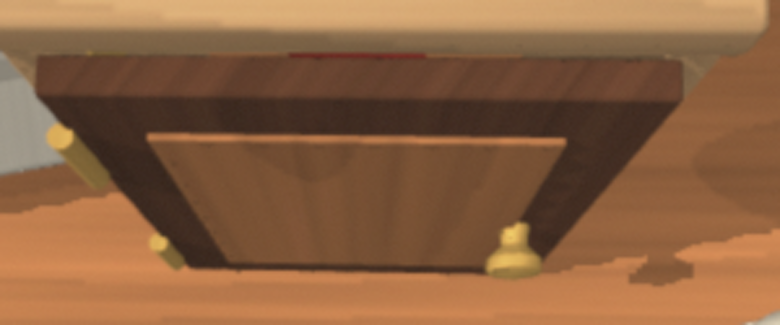

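The flap's free edge measures x≈0.5705, equal to the hinge, so it is shut. The thin red sliver above the flap is about 60 mm wide and lies on a ray that meets the tower body at x≈0.62, y≈-0.246. So the tower is upright and inside. The elephant and dish are at the same side-view pixels as before, so I'm handing in.

Run:
```python
from h import *
a=cv2.imread("pics/side0.png").astype(int); b=grab("side")["frame"].astype(int)
for n,(x0,y0,x1,y1) in dict(elephant=(368,155,408,195),dish=(378,202,428,238),phone=(255,170,288,218),rack=(198,190,245,250),console=(130,220,200,285),pad=(140,320,210,392),jar=(105,160,150,212)).items():
    print(n,abs(a-b)[y0:y1,x0:x1].mean().round(2))
print(get_obs()["time"],get_obs()["ft_force"])
env.job_done()
```

```text
elephant 8.65
dish 3.4
phone 3.49
rack 3.58
console 5.28
pad 4.93
jar 3.24
18.2 [-0.74513761  0.30975023  0.13242474]
the job is handed in; nothing more can be done
```

The dice tower is in the flap cubby and the flap is shut. I handed the job in at about 18 s of the 59 s allowed; no verdict was reported.

**What I did:** I pushed the tower about 30 mm above the console with two fingertips held 36 mm apart, and it slid upright across the console into the cubby. I backed out, went over the flap, and swept it shut from outside with closed fingers. It stopped firmly at about 15 N on the x-axis (about 18 N in total), and then I moved clear.

**Last checks:**
- **Tower:** before the flap closed, its near side was at x ≈ 0.62 m, about 38 mm behind the cubby mouth, and it was upright and centred. Afterwards only a thin red sliver shows above the flap, in the right place for an upright tower there.
- **Flap:** the free edge is at x ≈ 0.570–0.571 m and the hinge at 0.5705 m, so it is shut within measuring error.
- **Other objects:** the side-view picture difference was 3–5 grey levels for everything except the elephant, which read 8.7. I put the elephant's reading down to the arm's shadow, because its outline is at the same pixels as at the start. I did not check that further.
- **Robot:** nothing was touching it at hand-in; the wrist force was under 1 N.

**What did not go to plan:**
- The first 45° approach pose was not fully reached because of joint limits, so I used 40° with a slight yaw.
- One move was refused for missing keys. Nothing moved, and I sent it again.

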